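# Block a gas detector into its sloping transit tray

### The job

Make the black gas detector fast in the sloping blue tray for transport: ease the short thick wooden block down into the gap at the end of the detector, and the long thinner wooden block down into the gap along the detector's upper side, without ramming them against it. Both blocks must stand fully home on the tray's floor with their grip ribs outward, the detector staying in its corner of the tray; leave the tape roll, flask and dropper bottle alone.

Things in the scene. Friction and masses are not known exactly. Their poses are not given: they have to be found in the camera images.
- tray: Open blue tray on a fixed stand, sloping 0.42 rad (24 deg) up away from the robot. Origin: centre of its inner floor, 62 mm above the worktop; x up the slope, y across to the left, z square out of the floor (leans to the robot). Inside 126 mm (x -63 to 63) by 230 mm (y -115 to 115); walls 8 mm thick, 48 mm high. The detector lies in its lower left corner.
- end_gap (a point): Point on the tray floor, axes as the tray's: middle of the free gap between the detector's flat end and the right wall, level with the detector (tray x -23, y -87 mm). The gap is about 56 mm wide along y and runs the tray's full x length, joining the side gap at the top. For the short block, its length along the tray's x.
- side_gap (a point): Point on the tray floor, axes as the tray's: middle of the free gap between the detector and the upper wall (tray x 40, y 10 mm). The gap is about 46 mm wide along x and runs the tray's full y length. For the long block, its length along the tray's y.
- detector: Black gas detector with a bright face, 80 x 172 x 47 mm, 0.42 kg, loose, lying face up in the tray, length along the tray's y, against the lower wall, its nozzle within 3 mm of the left wall. Origin: centre of its underside, axes parallel to the tray's. It reaches 40 mm to either side in x; in y from -86 mm (flat end) to 70 mm, the nozzle to 86 mm.
- long_block: Long thinner pale wooden block, about 0.14 kg, standing loose on the worktop. 42 mm thick (x), 130 mm long (y), 50 mm high; the lowest 10 mm are stepped in 2.5 mm all round. On top a darker grip rib 20 mm thick (x), 70 mm long (y), from 50 to 82 mm above the underside. Origin: centre of the underside, z up; same when turned half round.
- short_block: Short thick pale wooden block, about 0.14 kg, standing loose on the worktop. 52 mm thick (x), 68 mm long (y), 50 mm high; the lowest 10 mm are stepped in 2.5 mm all round. On top a darker grip rib 20 mm thick (x), 46 mm long (y), from 50 to 82 mm above the underside. Origin: centre of the underside, z up; same when turned half round.
- tape_roll: Black tape roll, 63 mm wide, 19 mm high, loose bystander; origin at the centre of its underside.
- flask_50ml: Stoppered white flask, 55 mm wide, 118 mm high, loose bystander; origin at the centre of its underside.
- leak_fluid_bottle: Small brown dropper bottle with a black cap, 33 mm wide, 100 mm high, loose bystander; origin at the centre of its underside.
Not all that is in view belongs to the job. What is shaped like the long_block but purple is not meant. Leave any red look-alike of the short_block alone.

How it is judged:
At the end, for the whole second after the job is handed in: Long block in the side gap, short block in the end gap: each within 5 mm of the tray floor, rib outward, leaning and askew under 0.12 rad, anywhere along the gap; detector flat, within about 8 mm of its start; all at rest (z of long_block in the frame of tray between -0.004 and 0.005 m and x of long_block in the frame of tray between 0.033 and 0.05 m and y of long_block in the frame of tray between -0.052 and 0.052 m and angle between the z axis of each of long_block, short_block and the z axis of tray, either way round below 0.12 rad and angle between each of long_block, short_block's own z axis and vertical below 0.8 rad and angle between the x axis of long_block and the x axis of tray, either way round below 0.12 rad and z of short_block in the frame of tray between -0.004 and 0.005 m and y of short_block in the frame of tray between -0.096 and -0.079 m and x of short_block in the frame of tray between -0.034 and 0.034 m and angle between the x axis of short_block and the y axis of tray, either way round below 0.12 rad and z of detector in the frame of tray below 0.006 m and x of detector in the frame of tray between -0.031 and -0.015 m and y of detector in the frame of tray between 0.018 and 0.036 m and angle between the z axis of detector and the z axis of tray, either way round below 0.08 rad and linear speed of each of long_block, short_block, detector below 0.02 m/s); the robot touches nothing.
It fails at once if the tape roll is moved more than 30 mm (distance of tape_roll from where it was at the start of the episode above 0.03 m).
It fails at once if the flask is moved more than 30 mm (distance of flask_50ml from where it was at the start of the episode above 0.03 m).
It fails at once if the dropper bottle is moved more than 30 mm (distance of leak_fluid_bottle from where it was at the start of the episode above 0.03 m).
It fails at once if a block is rammed hard against the detector (over 60 N) (contact force between any of long_block, short_block and detector above 60 N).
It fails at once if the detector is lifted out of the tray (more than 25 mm off its floor) (z of detector in the frame of tray above 0.025 m).
It also fails if it takes over 59 s, if anything falls off the work surface, if the arm or the gripper's body presses on something with over 40 N, if the wrist force passes 120 N, or if a joint passes its speed limit or range.

### The arm

A 7-joint arm with a two-finger parallel gripper is mounted at the origin on a cart in front of the work surface, level with it; the furniture and walls round the work are solid. World frame = base frame: x ahead of the robot, y to its left, z up, the work surface at z = 0. Lengths are in m, angles in rad, forces in N, time in s.
With the tool pointing down it reaches from about 0.4 to 0.875 m from the base axis. Payload 4.4 kg.
Tool frame: the origin (TCP) lies at the centre of the arm's flange, where the gripper is bolted on; the fingertips stand 173 mm ahead of it and the grasp point (between the pads) lies 155 mm ahead of it; z points along the fingers, y is the line along which they close (so a half turn about z gives the same grasp; the last joint's range is limited). The gripper opens to 85 mm and grips with 20 to 120 N. Pads are 22 mm wide; open, the fingers measure 114 mm over their backs; the gripper's body (76 mm by 85 mm) begins 54 mm behind the grasp point. The pads swing forward as they close: fully open they stand 13 mm farther back than shut.
Start: joints at [1.257, 0.628, 0.038, 1.517, -0.027, 0.996, -0.02], TCP at [0.159, -0.63, 0.405] pointing down, gripper open.
Joint ranges: [-3.06, 3.06], [-0.37, 2.12], [-1.25, 1.32], [0.18, 2.47], [-1.1, 4.24], [0.23, 1.98], [-2.94, 2.94]. Speed limits (rad/s): [2.57, 2.57, 3.14, 3.14, 3.14, 3.14, 3.14].

### API

Orientations are given as a unit quaternion [w, x, y, z].
In Python, from workcell import robot, camera, job gives the robot as it stands.
- The arm moves only by the tool send_rows, never from a script. Its arguments are lists of equal length, an entry for each row: "slide": the shift along the tool's x, y, z in mm, a list of three; "angular": the turn, a rotation vector about the tool's x, y, z in rad, a list of three. In form: {"slide": [[dx, dy, dz], ...], "angular": [[wx, wy, wz], ...]}. A call has 1 to 12 rows; each row is the pose to reach, as a shift and turn from the pose commanded when the call began, along the tool's axes at that moment; what a row does not reach only later rows make up. A row lasts 1/12 s, in which the tool goes at most 41.7 mm and 7.16 degrees, less where a joint would pass 70% of its speed; a pose out of reach is approached as far as the arm can. A call with a gripper value outside its range is refused whole. "gripper" is the opening, from 0 (shut) to 1 (fully open), set as the call begins (left out, the last holds). The fingers move at their own pace and stop on an object; "newtons" is the grip in N (left out, the last holds). Time passes only in rows, so rows that repeat a pose let the fingers close. It gives the time, the measured TCP pose, the force, the opening and the grip force at its end, in the units of the state.
- robot.get_state(): the state, without advancing time (a new reading comes with each control period).
- camera(name): name is "scene" or "top"; returns a dict with "image" (420x560x3 uint8, blue, green, red), "camera_matrix" (3x3 intrinsics, pixels), "k1" (the pictures are not rectified: a ray, as slopes to the right and down, at radius r is drawn at 1 + k1 r^2 times it, then the intrinsics apply), "R" (3x3) and "t" (3): a world point X has camera coordinates R X + t. Camera axes: x right, y down, z forward; pixel columns grow to the right and rows downward; lengths in m; the calibration is good to about 2 mm. A picture is of the moment at which its call begins. There is no depth.
- job.close_job(): hands the job in; it is judged then, once.
The state is a dict: "clock": time; "q": joint angles; "qd": joint speeds; "joint_torque": joint torques, N m; "tool_pos": TCP position; "ee_rot": TCP orientation; "ft_force": force on the tool from outside, world axes, zero at the start; "torque": the same for the moment, N m; "width": finger opening in m; "grasp_force": force on a finger pad.
Only numpy, scipy, OpenCV 4.12 (cv2) and the standard library are available. Lean on these libraries where they do the work, as an engineer would, in place of code of your own. Each camera call takes 0.05 s, during which the arm holds its last target. There are 200 camera calls.

## Working session

There is one attempt and no reset: what is moved stays moved. The work goes in short steps, Python scripts to look and compute and a tool call to move; the robot and the scene stay as the last step left them, time stands still between calls to the robot, and variables do not carry over. Pictures are saved under pics/ and viewed, at most 10 in all, crops included, and the job is handed in when it is done.

Besides the shell and the picture viewer there is one more tool, called after "Request:" by a JSON object that holds its "op" and its "data", one argument or row to a line. send_rows: Moves the arm, as the interface text tells. Its arguments: {"type":"object","properties":{"slide":{"type":"array"},"angular":{"type":"array"},"gripper":{"type":"number"},"newtons":{"type":"number"}},"required":["slide","angular"]}

```bash
mkdir -p pics; cat > h.py <<'E'
import numpy as np, cv2
from scipy.spatial.transform import Rotation as Rn
from workcell import robot, camera, job
def snap(n,f):
    c=camera(n); cv2.imwrite('pics/'+f,c['image']); return c
def proj(c,X):
    p=np.atleast_2d(X)@np.array(c['R']).T+c['t']; s=p[:,:2]/p[:,2:]
    s=s*(1+c['k1']*(s**2).sum(1,keepdims=True)); K=np.array(c['camera_matrix'])
    return s@K[:2,:2].T+K[:2,2]
def ray(c,uv):
    K=np.array(c['camera_matrix']); d=(np.atleast_2d(uv).astype(float)-K[:2,2])/[K[0,0],K[1,1]]; s=d.copy()
    for _ in range(20): s=d/(1+c['k1']*(s**2).sum(1,keepdims=True))
    R=np.array(c['R']); return -R.T@np.array(c['t']), np.c_[s,np.ones(len(s))]@R
def onz(c,uv,z):
    o,d=ray(c,uv); return o+d*((z-o[2])/d[:,2:])
E
python3 - <<'E'
from h import *
import pickle
S={}
for n in('scene','top'):
    S[n]=snap(n,n+'0.png'); c=S[n]; print(n,np.round(c['camera_matrix'],1).tolist(),c['k1'],np.round(-np.array(c['R']).T@c['t'],3))
pickle.dump(S,open('s0.pkl','wb'))
s=robot.get_state();print({k:np.round(v,3).tolist() for k,v in s.items()})
E
```

```text
scene [[458.4, 0.0, 277.4], [0.0, 458.4, 208.7], [0.0, 0.0, 1.0]] -0.06514887644226178 [-0.129  0.414  0.952]
top [[405.3, 0.0, 276.8], [0.0, 405.3, 202.7], [0.0, 0.0, 1.0]] -0.04084612430858669 [ 0.381 -0.185  1.452]
{'clock': 0.1, 'q': [1.257, 0.629, 0.038, 1.518, -0.027, 0.996, -0.02], 'qd': [-0.001, -0.002, 0.002, -0.002, -0.0, 0.0, -0.003], 'joint_torque': [0.003, -56.454, 1.231, -19.398, 0.011, 0.005, -0.0], 'tool_pos': [0.159, -0.63, 0.404], 'ee_rot': [-0.001, 0.992, 0.124, -0.0], 'ft_force': [0.378, -0.155, -0.412], 'torque': [0.013, -0.011, -0.001], 'grasp_force': 0.0, 'width': 0.085}
```

View pics/scene0.png

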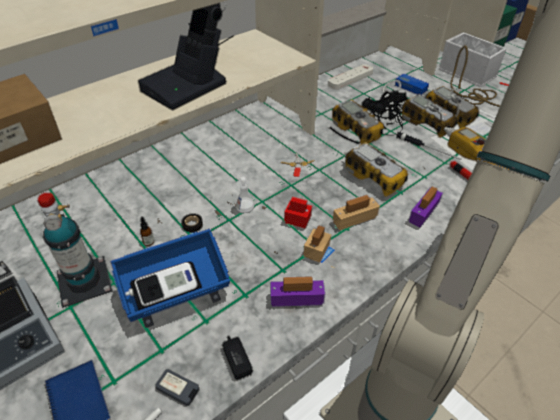

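View pics/top0.png

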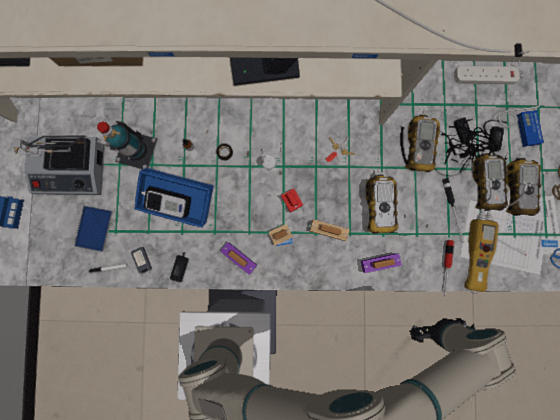

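```bash
python3 - <<'E'
from h import *
import pickle
S=pickle.load(open('s0.pkl','rb'))
def cr(n,u,v,z=4,w=100,h=75): 
    im=cv2.resize(S[n]['image'][v:v+h,u:u+w],(w*z,h*z),interpolation=cv2.INTER_CUBIC)
    for k in range(0,w,10): cv2.line(im,(k*z,0),(k*z,4 if k%50 else 10),(0,255,255),1)
    for k in range(0,h,10): cv2.line(im,(0,k*z),(4,k*z),(0,255,255),1)
    return im
a=np.vstack([np.hstack([cr('top',125,160),cr('top',260,190)]),np.hstack([cr('scene',290,190),np.zeros((300,400,3),np.uint8)])])
b=cr('scene',105,225,3,130,100); a[300:600,400:790]=b
cv2.imwrite('pics/m1.png',a)
E
```

```text
(no output)
```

View pics/m1.png

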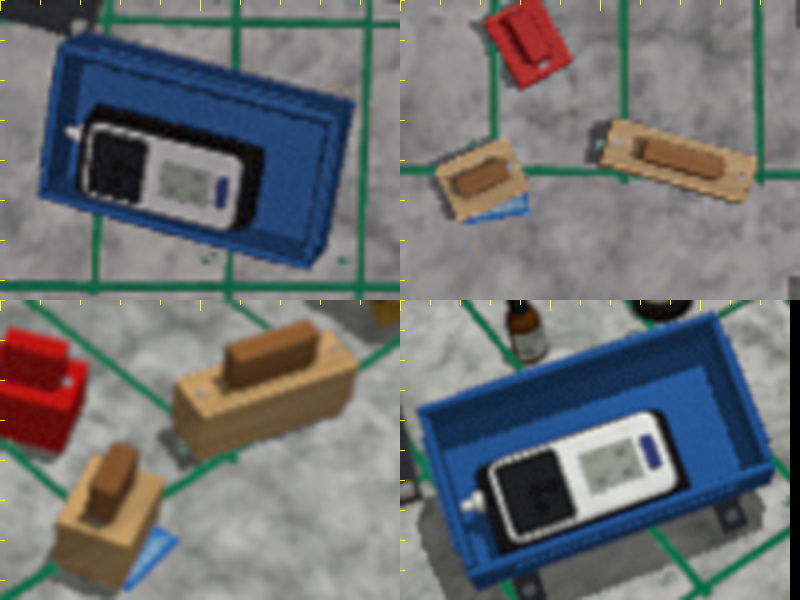

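```bash
cat > fit.py <<'E'
from h import *
import pickle
from scipy.optimize import least_squares
S=pickle.load(open('s0.pkl','rb'))
c1=lambda p:np.array([125+p[0]/4,160+p[1]/4]); c2=lambda p:np.array([260+(p[0]-400)/4,190+p[1]/4])
c3=lambda p:np.array([290+p[0]/4,190+(p[1]-300)/4]); c4=lambda p:np.array([105+(p[0]-400)/3,225+(p[1]-300)/3])
def trayT(p):
    return Rn.from_euler('z',p[2])*Rn.from_euler('y',-0.42), np.array([p[0],p[1],.062])
def blockT(p): return Rn.from_euler('z',p[2]), np.array([p[0],p[1],0])
def fit(T,obs,x0):
    def f(p):
        R,t=T(p); return np.concatenate([(proj(S[n],R.apply(X)+t)[0]-uv) for n,X,uv in obs])
    r=least_squares(f,x0,loss='soft_l1'); print(np.round(r.x,4),'res px',np.round(r.fun.reshape(-1,2),1).tolist()); return r.x
L=lambda sx,sy,z=.05:np.array([sx*.021,sy*.065,z]); H=lambda sx,sy,z=.05:np.array([sx*.026,sy*.034,z])
T=lambda sx,sy:np.array([sx*.071,sy*.123,.048])
tr=fit(trayT,[('top',T(1,1),c1((65,32))),('top',T(1,-1),c1((354,100))),('top',T(-1,-1),c1((318,268))),('top',T(-1,1),c1((40,197))),
 ('scene',T(1,1),c4((420,410))),('scene',T(1,-1),c4((717,314))),('scene',T(-1,-1),c4((772,470))),('scene',T(-1,1),c4((473,587)))],[.55,.2,-.25])
lb=fit(blockT,[('top',L(1,1),c2((617,118))),('top',L(1,-1),c2((757,158))),('top',L(-1,-1),c2((743,203))),('top',L(-1,1),c2((600,163))),
 ('scene',L(1,1),c3((176,385))),('scene',L(-1,1),c3((203,418))),('scene',L(-1,-1),c3((357,360)))],[.35,-.35,-.25])
sb=fit(blockT,[('top',H(1,1),c2((505,138))),('top',H(-1,1),c2((435,172))),('top',H(-1,-1),c2((459,219))),('top',H(1,-1),c2((528,186)))],[.3,-.2,-1.1])
sb2=fit(blockT,[('top',H(1,1),c2((435,172))),('top',H(-1,1),c2((459,219))),('top',H(-1,-1),c2((528,186))),('top',H(1,-1),c2((505,138))),
 ('scene',H(1,1),c3((57,518))),('scene',H(-1,1),c3((125,545))),('scene',H(-1,-1),c3((162,482)))],[.3,-.2,.5])
R,t=trayT(tr)
for n,X in(('end',[-.023,-.087,0]),('side',[.04,.01,0])): print(n,R.apply(X)+t)
for n,uv,z in(('tape',(224,152),.019),('flask',(268,161),.118),('dropper',(187,144),.1)): print(n,onz(S['top'],uv,z))
E
python3 fit.py
```

```text
[ 0.5546  0.1685 -0.2373] res px [[-2.4, 2.3], [-3.3, 3.3], [-1.5, 0.4], [-1.0, 0.4], [-0.9, -2.3], [0.3, -3.6], [3.3, -3.0], [0.1, -3.7]]
[ 0.4407 -0.363  -0.2509] res px [[-1.7, -0.2], [-0.4, -0.5], [0.2, 0.0], [-0.5, 0.3], [-0.2, -1.8], [0.7, -0.5], [1.2, 0.4]]
[ 0.4232 -0.1944 -1.1334] res px [[-3.1, -2.0], [0.7, -4.3], [2.8, 2.0], [-0.7, 3.9]]
[ 0.4236 -0.1931  0.4292] res px [[-0.8, -1.5], [-0.7, 0.6], [0.0, 0.8], [-0.4, -0.9], [-0.5, 0.0], [1.0, -0.1], [1.2, -1.7]]
end [0.51369654 0.08883025 0.05262151]
side [0.59241383 0.1695871  0.07831042]
tape [[0.71901194 0.01189265 0.019     ]]
flask [[ 0.66635641 -0.15004781  0.118     ]]
dropper [[0.72669992 0.12831026 0.1       ]]
```

```bash
cat >> fit.py <<'E'
print('---')
Tb=lambda sx,sy:np.array([sx*.071,sy*.123,-.008])
o=[('top',T(-1,-1),c1((318,268))),('top',T(-1,1),c1((40,197))),
 ('scene',T(1,1),c4((420,410))),('scene',T(1,-1),c4((717,314))),('scene',T(-1,-1),c4((772,470))),('scene',T(-1,1),c4((473,587))),('top',Tb(1,1),c1((65+10,32))),('top',Tb(1,-1),c1((354,100)))]
tr=fit(trayT,o,[.55,.2,-.25])
fit(lambda p:(Rn.from_euler('z',p[2])*Rn.from_euler('y',-p[4]),np.array([p[0],p[1],p[3]])),o,[.55,.2,-.25,.062,.42])
R,t=trayT(tr)
def draw(im,c,R,t,P,off,z,col):
    q=(proj(c,R.apply(P)+t)-off)*z
    cv2.polylines(im,[np.int32(q*16)],True,col,1,cv2.LINE_AA,4)
box=lambda a,b,z:np.array([[a,b,z],[a,-b,z],[-a,-b,z],[-a,b,z]])
def cr(n,u,v,w=100,h=75,z=4):
    im=cv2.resize(S[n]['image'][v:v+h,u:u+w],(w*z,h*z),interpolation=cv2.INTER_CUBIC)
    d=lambda RT,P,col:draw(im,S[n],RT[0],RT[1],P,np.array([u-.4,v-.4])*0+[u,v],z,col)
    for P in(box(.071,.123,.048),box(.063,.115,.048),box(.063,.115,0)): d((R,t),P,(0,255,255))
    d((R,t),box(.04,.078,.047)+[-.023,.019,0],(0,0,255))
    for a,p,b in((.021,lb,.065),(.026,sb2,.034)):
        d(blockT(p),box(a,b,.05),(0,255,0)); d(blockT(p),box(a-.0025,b-.0025,0),(255,0,0))
        d(blockT(p),box(.01,.035 if b>.05 else .023,.082),(0,0,255))
    return im
a=np.vstack([np.hstack([cr('top',125,160),cr('top',260,190)]),np.hstack([cr('scene',290,190),cr('scene',105,225,133,100,3)[:, :400].copy()[:300] if 0 else cv2.resize(cr('scene',105,225,133,100,3),(400,300))])])
cv2.imwrite('pics/m2.png',a)
pickle.dump((tr,lb,sb2),open('p.pkl','wb'))
E
python3 fit.py | sed -n '/---/,$p'
```

```text
---
[ 0.5498  0.1722 -0.2326] res px [[-2.5, 1.6], [-2.1, 1.9], [-1.5, -0.1], [-0.0, -2.0], [3.2, -1.2], [-0.2, -1.2], [0.7, 0.2], [-0.3, 0.2]]
[ 0.5565  0.1707 -0.2365  0.0545  0.4927] res px [[-1.5, 0.2], [-0.3, 0.4], [-1.2, 0.6], [-0.0, -1.0], [2.5, 0.7], [0.2, -0.0], [1.5, -1.2], [0.2, -1.0]]
```

View pics/m2.png

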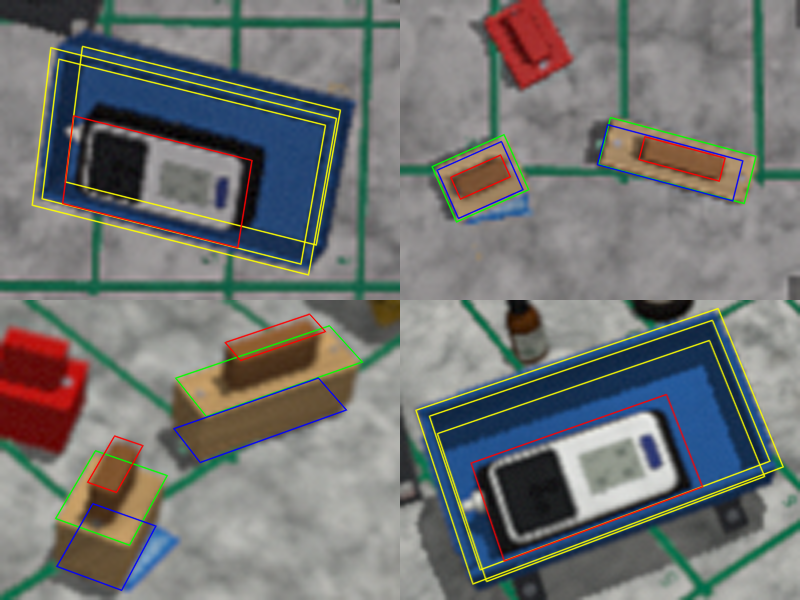

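```bash
cat > fit2.py <<'E'
from h import *
import pickle
from scipy.optimize import minimize
from fit import S,trayT,T,tr,blockT,lb,sb2
M={}
for n,(u,v,w,h) in {'top':(130,160,90,75),'scene':(105,222,130,105)}.items():
    hsv=cv2.cvtColor(S[n]['image'],cv2.COLOR_BGR2HSV); m=cv2.inRange(hsv,(100,110,25),(125,255,255)); k=np.zeros_like(m); k[v:v+h,u:u+w]=m[v:v+h,u:u+w]
    k=cv2.morphologyEx(k,cv2.MORPH_OPEN,np.ones((3,3)))
    N,l,st,_=cv2.connectedComponentsWithStats(k); i=1+st[1:,4].argmax(); pts=np.argwhere(l==i)[:,::-1].astype(np.int32)
    hu=cv2.convexHull(pts); big=np.zeros((420*4,560*4),np.uint8); cv2.fillConvexPoly(big,(hu*4+2).astype(np.int32),255); big=cv2.dilate(big,np.ones((5,5))); M[n]=big>0; print(n,st[i],hu[:,0].tolist() if n=='x' else '')
def sil(n,p,th):
    R,t=trayT(p); P=np.array([[a*.071,b*.123,z] for a in(1,-1) for b in(1,-1) for z in(.048,-th)])
    q=cv2.convexHull(np.float32(proj(S[n],R.apply(P)+t)*4+2)); im=np.zeros((1680,2240),np.uint8); cv2.fillConvexPoly(im,np.int32(q*16),255,cv2.LINE_8,4); return im>0
def cost(p): return sum((sil(n,p[:3]*[1,1,1],p[3])^M[n]).sum()/M[n].sum() for n in M)
r=minimize(cost,[*tr,.006],method='Nelder-Mead',options=dict(initial_simplex=[[*tr,.006],[tr[0]+.015,tr[1],tr[2],.006],[tr[0],tr[1]-.015,tr[2],.006],[tr[0],tr[1],tr[2]-.05,.006],[*tr,.010]],maxiter=150,xatol=2e-4,fatol=1e-4))
print(np.round(r.x,4),r.fun,[(sil(n,r.x[:3],r.x[3])^M[n]).sum()/M[n].sum() for n in M])
for n in M: print(n,min(((sil(n,(r.x[0]+a,r.x[1]+b,r.x[2]),r.x[3])^M[n]).sum()/M[n].sum(),a,b) for a in np.arange(-.012,.013,.003) for b in np.arange(-.012,.013,.003)))
tr=r.x[:3]; R,t=trayT(tr); pickle.dump((tr,lb,sb2),open('p.pkl','wb'))
from fit import draw,box
def cr(n,u,v,w,h,z):
    im=cv2.resize(S[n]['image'][v:v+h,u:u+w],(w*z,h*z),interpolation=cv2.INTER_CUBIC)
    for P in(box(.071,.123,.048),box(.063,.115,.048),box(.063,.115,0)): draw(im,S[n],R,t,P,np.array([u-.4,v-.4]),z,(0,255,255))
    draw(im,S[n],R,t,box(.04,.078,.047)+[-.023,.019,0],np.array([u-.4,v-.4]),z,(0,0,255))
    return im
cv2.imwrite('pics/m3.png',np.hstack([cr('top',125,160,100,80,4),cr('scene',105,225,130,107,3)[:320]]))
E
python3 fit2.py | sed -n '/^top/,$p'
```

```text
top [ 135  168   78   59 2158] 
scene [ 112  230  118   91 4770] 
[ 0.5535  0.1719 -0.2506  0.0088] 0.04944484843704352 [np.float64(0.013834838469416256), np.float64(0.03561000996762726)]
top (np.float64(0.013834838469416256), np.float64(-3.469446951953614e-18), np.float64(-3.469446951953614e-18))
scene (np.float64(0.03551297996771547), np.float64(-3.469446951953614e-18), np.float64(0.0029999999999999957))
```

View pics/m3.png

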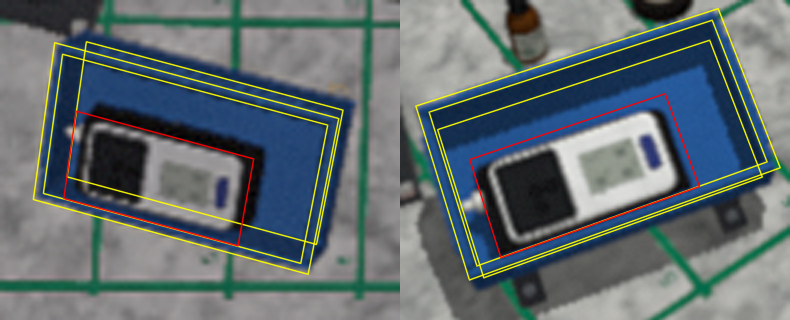

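```bash
python3 - <<'E' | sed -n '/^tri/,$p'
from h import *
import pickle
from fit import S,trayT,c2,c3,blockT,fit,L,H
tr,_,_=pickle.load(open('p.pkl','rb')); R,t=trayT(tr)
for nm,a,b in(('button',(221,192),(251,152)),('screen',(183,181),(212,165)),('panel',(118,168),(133,190)),('nozzle',(70,132),(67,203))):
    o1,d1=ray(S['top'],[125+a[0]/4-.375,160+a[1]/4-.375]); o2,d2=ray(S['scene'],[105+b[0]/3-.33,225+b[1]/3-.33])
    s=np.linalg.lstsq(np.c_[d1[0],-d2[0]],o2-o1,rcond=None)[0]; X1=o1+s[0]*d1[0]; X2=o2+s[1]*d2[0]; X=(X1+X2)/2
    print('tri',nm,np.round(X,4),'gap',np.round(np.linalg.norm(X1-X2),4),'tray',np.round(R.inv().apply(X-t),4))
e=.375
lb=fit(blockT,[('top',L(1,1),c2((617,118))-e),('top',L(1,-1),c2((757,158))-e),('top',L(-1,-1),c2((743,203))-e),('top',L(-1,1),c2((600,163))-e),
 ('scene',L(1,1),c3((176,385))-e),('scene',L(-1,1),c3((203,418))-e),('scene',L(-1,-1),c3((357,360))-e)],[.35,-.35,-.25])
sb2=fit(blockT,[('top',H(1,1),c2((435,172))-e),('top',H(-1,1),c2((459,219))-e),('top',H(-1,-1),c2((528,186))-e),('top',H(1,-1),c2((505,138))-e),
 ('scene',H(1,1),c3((57,518))-e),('scene',H(-1,1),c3((125,545))-e),('scene',H(-1,-1),c3((162,482))-e)],[.3,-.2,.5])
pickle.dump((tr,lb,sb2),open('p.pkl','wb'))
E
```

```text
tri button [0.5093 0.1475 0.0881] gap 0.0007 tray [-0.0202 -0.0333  0.0377]
tri screen [0.5174 0.1791 0.0896] gap 0.0015 tray [-0.019  -0.0008  0.0387]
tri panel [0.5297 0.2369 0.0928] gap 0.0054 tray [-0.019   0.0584  0.0423]
tri nozzle [0.5603 0.2816 0.0823] gap 0.002 tray [-0.0055  0.1089  0.0246]
[ 0.4421 -0.3623 -0.2506] res px [[-1.6, -0.2], [-0.2, -0.5], [0.4, -0.0], [-0.4, 0.3], [-0.3, -1.6], [0.6, -0.2], [1.1, 0.6]]
[ 0.425  -0.1923  0.4307] res px [[-0.7, -1.5], [-0.5, 0.6], [0.2, 0.8], [-0.2, -1.0], [-0.6, 0.2], [0.8, 0.1], [1.0, -1.5]]
```

```bash
cat > g.py <<'E'
from h import *
import sys,pickle
tr,lb,sb=pickle.load(open('p.pkl','rb'))
def tool(R,base,ydir,xyz,h):
    """TCP pose gripping a block whose underside centre is xyz in frame (R,base); ydir in frame; TCP h above underside"""
    z=-R.apply([0,0,1]); y=R.apply(ydir); x=np.cross(y,z); return R.apply(np.array(xyz)+[0,0,h])+base, Rn.from_matrix(np.c_[x,y,z])
def go(P,Q):
    s=robot.get_state(); w,a,b,c=s['ee_rot']; q=Rn.from_quat([a,b,c,w])
    print('slide',np.round(q.inv().apply(P-s['tool_pos'])*1000,1).tolist(),'ang',np.round((q.inv()*Q).as_rotvec(),3).tolist(),'pos',np.round(P,3).tolist(),'r',round(np.hypot(*P[:2]),3))
I=Rn.identity(); O=np.zeros(3)
def pick(p,h): return tool(I,O,[np.cos(p[2]),np.sin(p[2]),0],[p[0],p[1],0],h)
Rt=Rn.from_euler('z',tr[2])*Rn.from_euler('y',-0.42); tt=np.array([tr[0],tr[1],.062])
def short(x,y,z,h=.228): return tool(Rt,tt,[0,1,0],[x,y,z],h)
def long_(x,y,z,h=.228): return tool(Rt,tt,[1,0,0],[x,y,z],h)
E
python3 -c "
from g import *
go(*pick(sb,.32))"
```

```text
slide [364.8, -358.9, 84.5] ang [-0.001, -0.001, -1.754] pos [0.425, -0.192, 0.32] r 0.467
```

Request:
{"op": "send_rows", "data": {
  "slide": [
    [365,-359,60],
    [365,-359,60],
    [365,-359,60],
    [365,-359,60],
    [365,-359,60],
    [365,-359,60],
    [365,-359,60],
    [365,-359,60],
    [365,-359,60],
    [365,-359,60],
    [365,-359,60],
    [365,-359,60]
  ],
  "angular": [
    [0,0,-1.754],
    [0,0,-1.754],
    [0,0,-1.754],
    [0,0,-1.754],
    [0,0,-1.754],
    [0,0,-1.754],
    [0,0,-1.754],
    [0,0,-1.754],
    [0,0,-1.754],
    [0,0,-1.754],
    [0,0,-1.754],
    [0,0,-1.754]
  ],
  "gripper": 1,
  "newtons": 80
}}

```text
clock: 1.1
tool_pos: [0.4178, -0.204, 0.3463]
ee_rot: [-0.0, 0.64, 0.769, -0.0]
ft_force: [-0.8, -1.6, -0.9]
width: 0.0852
grasp_force: 0.0
```

```bash
python3 -c "
from g import *
go(*pick(sb,.31));print(robot.get_state()['clock'])"
```

```text
slide [10.1, 9.3, 36.3] ang [-0.0, 0.0, -0.248] pos [0.425, -0.192, 0.31] r 0.467
1.1
```

Request:
{"op": "send_rows", "data": {
  "slide": [
    [8,6,36],
    [8,6,36],
    [8,6,36],
    [8,6,36]
  ],
  "angular": [
    [0,0,-0.22],
    [0,0,-0.22],
    [0,0,-0.22],
    [0,0,-0.22]
  ]
}}

```text
clock: 1.43
tool_pos: [0.4217, -0.197, 0.3103]
ee_rot: [-0.0, 0.555, 0.832, -0.0]
ft_force: [0.5, 0.4, 1.1]
width: 0.0853
grasp_force: 0.0
```

```bash
python3 -c "
from g import *
snap('top','t1.png');c=snap('scene','s1.png')
a=cv2.imread('pics/t1.png')[190:250,250:330];b=cv2.imread('pics/s1.png')[170:290,250:410]
cv2.imwrite('pics/m4.png',np.hstack([cv2.resize(a,None,fx=5,fy=5,interpolation=2),cv2.resize(b,None,fx=2.5,fy=2.5,interpolation=2)]))
go(*pick(sb,.228))"
```

```text
slide [3.7, 5.0, 83.1] ang [0.001, 0.001, -0.038] pos [0.425, -0.192, 0.228] r 0.467
```

View pics/m4.png

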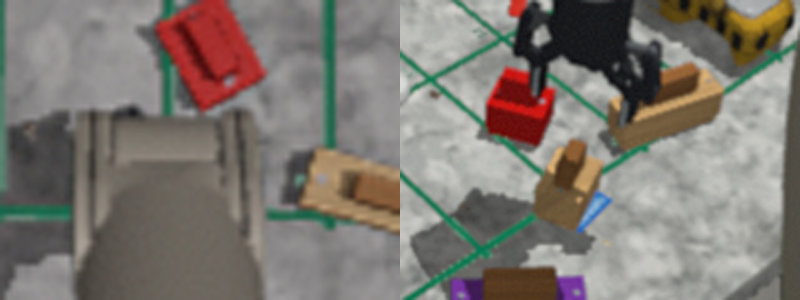

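```bash
python3 -c "
from g import *
import pickle
c=pickle.load(open('s0.pkl','rb'))['scene']
d=np.array([np.cos(.41),np.sin(.41),0])
print(proj(c,[np.array([.4217,-.197,.15])+k*.0425*d for k in(1,-1)]))"
```

```text
[[306.83852858 206.49194898]
 [338.2639046  217.45765974]]
```

Request:
{"op": "send_rows", "data": {
  "slide": [
    [2,3,42],
    [2,3,68],
    [2,3,84],
    [2,3,84],
    [2,3,84]
  ],
  "angular": [
    [0,0,-0.02],
    [0,0,-0.02],
    [0,0,-0.02],
    [0,0,-0.02],
    [0,0,-0.02]
  ]
}}

```text
clock: 1.95
tool_pos: [0.4237, -0.1943, 0.2268]
ee_rot: [-0.0, 0.546, 0.838, -0.0]
ft_force: [0.2, 0.5, 0.5]
width: 0.085
grasp_force: 0.0
```

```bash
python3 -c "
from g import *
go(*pick(sb,.228))"
```

```text
slide [1.2, 2.0, -1.2] ang [-0.001, 0.0, -0.016] pos [0.425, -0.192, 0.228] r 0.467
```

Request:
{"op": "send_rows", "data": {
  "slide": [
    [1,2,-1],
    [1,2,-1],
    [1,2,-1],
    [1,2,-1],
    [1,2,-1],
    [1,2,-1],
    [1,2,-1],
    [1,2,-1],
    [1,2,-1],
    [1,2,-1]
  ],
  "angular": [
    [0,0,-0.015],
    [0,0,-0.015],
    [0,0,-0.015],
    [0,0,-0.015],
    [0,0,-0.015],
    [0,0,-0.015],
    [0,0,-0.015],
    [0,0,-0.015],
    [0,0,-0.015],
    [0,0,-0.015]
  ],
  "gripper": 0
}}

```text
clock: 2.78
tool_pos: [0.4253, -0.1923, 0.2281]
ee_rot: [0.001, 0.539, 0.842, -0.0]
ft_force: [-1.0, -0.1, 7.3]
width: 0.0188
grasp_force: 78.0
```

Request:
{"op": "send_rows", "data": {
  "slide": [
    [0,0,-40],
    [0,0,-80],
    [0,0,-120],
    [0,0,-140],
    [0,0,-140],
    [0,0,-140]
  ],
  "angular": [
    [0,0,0],
    [0,0,0],
    [0,0,0],
    [0,0,0],
    [0,0,0],
    [0,0,0]
  ]
}}

```text
clock: 3.28
tool_pos: [0.425, -0.1923, 0.3681]
ee_rot: [0.001, 0.539, 0.842, -0.0]
ft_force: [-0.3, -0.0, -2.4]
width: 0.0192
grasp_force: 79.3
```

```bash
python3 -c "
from g import *
go(*short(-.02,-.087,.07))"
```

```text
slide [296.6, 102.0, 41.8] ang [-0.19, -0.389, -0.893] pos [0.394, 0.12, 0.326] r 0.412
```

Request:
{"op": "send_rows", "data": {
  "slide": [
    [297,102,0],
    [297,102,0],
    [297,102,0],
    [297,102,0],
    [297,102,0],
    [297,102,0],
    [297,102,0],
    [297,102,0],
    [297,102,0],
    [297,102,0],
    [297,102,0],
    [297,102,0]
  ],
  "angular": [
    [-0.19,-0.389,-0.893],
    [-0.19,-0.389,-0.893],
    [-0.19,-0.389,-0.893],
    [-0.19,-0.389,-0.893],
    [-0.19,-0.389,-0.893],
    [-0.19,-0.389,-0.893],
    [-0.19,-0.389,-0.893],
    [-0.19,-0.389,-0.893],
    [-0.19,-0.389,-0.893],
    [-0.19,-0.389,-0.893],
    [-0.19,-0.389,-0.893],
    [-0.19,-0.389,-0.893]
  ]
}}

```text
clock: 4.28
tool_pos: [0.3933, 0.1188, 0.3666]
ee_rot: [0.205, 0.115, 0.972, -0.025]
ft_force: [-0.3, -0.3, -2.1]
width: 0.0186
grasp_force: 79.2
```

```bash
python3 -c "
from g import *
go(*short(-.02,-.087,.055))
print(np.round(robot.get_state()['q'],2))"
```

```text
slide [16.2, 1.1, 52.3] ang [-0.003, -0.004, -0.003] pos [0.4, 0.118, 0.312] r 0.417
[-0.22  0.33 -0.33  2.34  1.17  0.42 -0.26]
```

Request:
{"op": "send_rows", "data": {
  "slide": [
    [16,1,25],
    [16,1,45],
    [16,1,52],
    [16,1,52],
    [16,1,52]
  ],
  "angular": [
    [0,0,0],
    [0,0,0],
    [0,0,0],
    [0,0,0],
    [0,0,0]
  ]
}}

```text
clock: 4.7
tool_pos: [0.4002, 0.1184, 0.3129]
ee_rot: [0.205, 0.115, 0.972, -0.025]
ft_force: [-0.3, -0.5, -0.7]
width: 0.0186
grasp_force: 79.1
```

```bash
cat > look.py <<'E'
from g import *
def ov(c,b,uv,w,h,z,blk=None):
    u,v=uv; im=cv2.resize(c['image'][v:v+h,u:u+w],(w*z,h*z),interpolation=cv2.INTER_CUBIC)
    s=robot.get_state(); a=s['ee_rot']; q=Rn.from_quat([a[1],a[2],a[3],a[0]])
    box=lambda a,b,z:np.array([[a,b,z],[a,-b,z],[-a,-b,z],[-a,b,z]])
    def d(P,col):
        Q=(proj(c,P)-u*np.array([1,0])-v*np.array([0,1])+.5-.5/z)*z; cv2.polylines(im,[np.int32(Q*16)],True,col,1,cv2.LINE_AA,4)
    if blk:
        hx,hy,rl=blk
        f=lambda P:q.apply(np.c_[P[:,1],P[:,0],.228-P[:,2]])+s['tool_pos']
        d(f(box(hx,hy,.05)),(0,255,0)); d(f(box(hx-.0025,hy-.0025,0)),(255,255,0)); d(f(box(.01,rl,.082)),(255,0,255))
    for P in(box(.071,.123,.048),box(.063,.115,.048),box(.063,.115,0)): d(Rt.apply(P)+tt,(0,255,255))
    return im
E
python3 -c "
from look import *
t=snap('top','t2.png');c=snap('scene','s2.png')
pickle.dump({'top':t,'scene':c},open('s2.pkl','wb'))
B=(.026,.034,.023)
cv2.imwrite('pics/m5.png',np.hstack([c_ for c_ in (ov(c,0,(105,215),130,115,5,B),cv2.resize(ov(t,0,(130,160),50,115,5),(150,575)))]))
go(*short(-.02,-.087,.055))"
```

```text
slide [1.0, -0.9, 1.4] ang [-0.0, -0.001, -0.002] pos [0.4, 0.118, 0.312] r 0.417
```

View pics/m5.png

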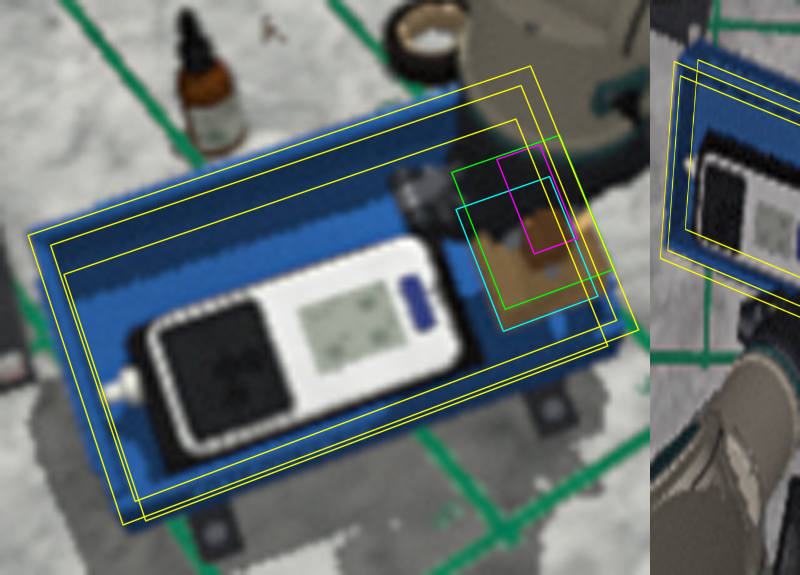

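Request:
{"op": "send_rows", "data": {
  "slide": [
    [1,-1,5],
    [1,-1,10],
    [1,-1,14],
    [1,-1,16],
    [1,-1,16],
    [1,-1,16]
  ],
  "angular": [
    [0,0,0],
    [0,0,0],
    [0,0,0],
    [0,0,0],
    [0,0,0],
    [0,0,0]
  ]
}}

```text
clock: 5.3
tool_pos: [0.4053, 0.1175, 0.2988]
ee_rot: [0.206, 0.113, 0.972, -0.024]
ft_force: [-0.5, 0.8, -1.4]
width: 0.0187
grasp_force: 79.1
```

```bash
cat > st.py <<'E'
from g import *
s=robot.get_state(); a=s['ee_rot']; q=Rn.from_quat([a[1],a[2],a[3],a[0]])
g=q.apply([0,0,.228])+s['tool_pos']
F=np.array(s['ft_force'])
print('t',s['clock'],'block origin in tray mm',np.round(Rt.inv().apply(g-tt)*1000,1),'F tray',np.round(Rt.inv().apply(F),1),'F tool',np.round(q.inv().apply(F),1),'rot(tray)',np.round((Rt.inv()*q).as_matrix()[:,1:],3).tolist(),'w',round(s['width'],4))
E
python3 st.py
```

```text
t 5.3 block origin in tray mm [-20.7 -86.3  40.4] F tray [-1.2  0.6 -1. ] F tool [1.2 0.6 1. ] rot(tray) [[0.0, -0.001], [1.0, 0.001], [0.001, -1.0]] w 0.0187
```

Request:
{"op": "send_rows", "data": {
  "slide": [
    [0,0,2],
    [0,0,4],
    [0,0,5],
    [0,0,5]
  ],
  "angular": [
    [0,0,0],
    [0,0,0],
    [0,0,0],
    [0,0,0]
  ]
}}

```text
clock: 5.63
tool_pos: [0.4073, 0.1171, 0.2937]
ee_rot: [0.206, 0.113, 0.972, -0.024]
ft_force: [0.0, -0.1, -1.6]
width: 0.0189
grasp_force: 79.1
```

Request:
{"op": "send_rows", "data": {
  "slide": [
    [0,-1,0],
    [0,-2,0],
    [0,-3,0],
    [0,-3,0]
  ],
  "angular": [
    [0,0,0],
    [0,0,0],
    [0,0,0],
    [0,0,0]
  ]
}}

```text
clock: 5.97
tool_pos: [0.4068, 0.1155, 0.2941]
ee_rot: [0.206, 0.112, 0.972, -0.022]
ft_force: [1.2, 5.9, -3.3]
width: 0.0186
grasp_force: 79.0
```

```bash
python3 st.py
```

```text
t 5.9667 block origin in tray mm [-21.  -87.2  35.3] F tray [-1.5  6.  -2.9] F tool [1.5 6.  2.9] rot(tray) [[-0.001, -0.002], [1.0, 0.004], [0.004, -1.0]] w 0.0186
```

Request:
{"op": "send_rows", "data": {
  "slide": [
    [0,3,0],
    [0,6,0],
    [0,7,0],
    [0,7,0]
  ],
  "angular": [
    [0,0,0],
    [0,0,0],
    [0,0,0],
    [0,0,0]
  ]
}}

```text
clock: 6.3
tool_pos: [0.4081, 0.1208, 0.2939]
ee_rot: [0.206, 0.113, 0.972, -0.024]
ft_force: [-0.6, -0.5, -1.8]
width: 0.0184
grasp_force: 79.2
```

```bash
python3 st.py
```

```text
t 6.3 block origin in tray mm [-20.9 -82.7  35.1] F tray [-1.1 -0.6 -1.5] F tool [ 1.1 -0.6  1.5] rot(tray) [[-0.0, -0.001], [1.0, -0.0], [-0.0, -1.0]] w 0.0184
```

Request:
{"op": "send_rows", "data": {
  "slide": [
    [0,1,0],
    [0,2,0],
    [0,3,0],
    [0,3,0]
  ],
  "angular": [
    [0,0,0],
    [0,0,0],
    [0,0,0],
    [0,0,0]
  ]
}}

```text
clock: 6.63
tool_pos: [0.4089, 0.1241, 0.2939]
ee_rot: [0.206, 0.113, 0.972, -0.024]
ft_force: [0.1, 0.8, -1.7]
width: 0.0191
grasp_force: 79.2
```

```bash
python3 st.py
```

```text
t 6.6333 block origin in tray mm [-20.9 -79.2  35.2] F tray [-0.8  0.8 -1.5] F tool [0.8 0.8 1.5] rot(tray) [[-0.0, -0.001], [1.0, 0.001], [0.001, -1.0]] w 0.0191
```

Request:
{"op": "send_rows", "data": {
  "slide": [
    [0,-2,0],
    [0,-3,0],
    [0,-3,3],
    [0,-3,6],
    [0,-3,9],
    [0,-3,12],
    [0,-3,12]
  ],
  "angular": [
    [0,0,0],
    [0,0,0],
    [0,0,0],
    [0,0,0],
    [0,0,0],
    [0,0,0],
    [0,0,0]
  ]
}}

```text
clock: 7.22
tool_pos: [0.4131, 0.1197, 0.2823]
ee_rot: [0.206, 0.113, 0.972, -0.024]
ft_force: [0.0, 0.5, -1.8]
width: 0.0187
grasp_force: 79.2
```

```bash
python3 st.py
```

```text
t 7.2167 block origin in tray mm [-21.2 -82.5  22.5] F tray [-0.8  0.5 -1.6] F tool [0.8 0.5 1.6] rot(tray) [[-0.0, -0.002], [1.0, 0.0], [0.0, -1.0]] w 0.0187
```

Entered freely. Continue down.

Request:
{"op": "send_rows", "data": {
  "slide": [
    [0,0,3],
    [0,0,6],
    [0,0,9],
    [0,0,12],
    [0,0,15],
    [0,0,18],
    [0,0,18]
  ],
  "angular": [
    [0,0,0],
    [0,0,0],
    [0,0,0],
    [0,0,0],
    [0,0,0],
    [0,0,0],
    [0,0,0]
  ]
}}

```text
clock: 7.8
tool_pos: [0.4202, 0.1178, 0.2659]
ee_rot: [0.206, 0.114, 0.972, -0.024]
ft_force: [0.2, -0.4, -2.2]
width: 0.019
grasp_force: 79.2
```

```bash
python3 st.py
```

```text
t 7.8 block origin in tray mm [-21.  -82.9   4.5] F tray [-0.6 -0.3 -2.1] F tool [ 0.6 -0.3  2.1] rot(tray) [[0.0, -0.002], [1.0, -0.0], [-0.0, -1.0]] w 0.019
```

Request:
{"op": "send_rows", "data": {
  "slide": [
    [0,0,1],
    [0,0,2],
    [0,0,3],
    [0,0,4],
    [0,0,4]
  ],
  "angular": [
    [0,0,0],
    [0,0,0],
    [0,0,0],
    [0,0,0],
    [0,0,0]
  ]
}}

```text
clock: 8.22
tool_pos: [0.4216, 0.1176, 0.2627]
ee_rot: [0.206, 0.113, 0.972, -0.024]
ft_force: [-0.3, -2.4, -2.3]
width: 0.0185
grasp_force: 79.2
```

```bash
python3 st.py
```

```text
t 8.2167 block origin in tray mm [-21.  -82.6   1. ] F tray [-0.7 -2.4 -2.2] F tool [ 0.7 -2.4  2.2] rot(tray) [[-0.0, -0.002], [1.0, 0.0], [0.0, -1.0]] w 0.0185
```

Request:
{"op": "send_rows", "data": {
  "slide": [
    [0,0,1],
    [0,0,2],
    [0,0,3],
    [0,0,3]
  ],
  "angular": [
    [0,0,0],
    [0,0,0],
    [0,0,0],
    [0,0,0]
  ]
}}

```text
clock: 8.55
tool_pos: [0.4225, 0.1174, 0.2603]
ee_rot: [0.206, 0.113, 0.972, -0.024]
ft_force: [-3.8, -1.5, 5.7]
width: 0.0186
grasp_force: 80.2
```

```bash
python3 st.py
```

```text
t 8.55 block origin in tray mm [-21.1 -82.6  -1.5] F tray [-0.7 -2.4  6.6] F tool [ 0.7 -2.4 -6.6] rot(tray) [[-0.0, -0.001], [1.0, 0.0], [0.0, -1.0]] w 0.0186
```

Request:
{"op": "send_rows", "data": {
  "slide": [
    [0,0,0],
    [0,0,0],
    [0,0,0],
    [0,0,0],
    [0,0,0],
    [0,0,0]
  ],
  "angular": [
    [0,0,0],
    [0,0,0],
    [0,0,0],
    [0,0,0],
    [0,0,0],
    [0,0,0]
  ],
  "gripper": 0.9
}}

```text
clock: 9.05
tool_pos: [0.4229, 0.1178, 0.2601]
ee_rot: [0.206, 0.113, 0.972, -0.024]
ft_force: [-0.4, -0.3, 0.4]
width: 0.0766
grasp_force: 0.0
```

Request:
{"op": "send_rows", "data": {
  "slide": [
    [0,0,-20],
    [0,0,-60],
    [0,0,-100],
    [0,0,-110],
    [0,0,-110],
    [0,0,-110]
  ],
  "angular": [
    [0,0,0],
    [0,0,0],
    [0,0,0],
    [0,0,0],
    [0,0,0],
    [0,0,0]
  ]
}}

```text
clock: 9.55
tool_pos: [0.3789, 0.1284, 0.3626]
ee_rot: [0.208, 0.113, 0.971, -0.023]
ft_force: [1.5, 0.3, -0.2]
width: 0.0767
grasp_force: 0.0
```

```bash
python3 -c "
from g import *
go(*pick(lb,.36)); print(np.round(robot.get_state()['q'],2))"
```

```text
slide [-158.2, -463.2, 72.1] ang [0.337, 0.326, 1.564] pos [0.442, -0.362, 0.36] r 0.572
[-0.33  0.32 -0.24  2.37  1.22  0.39 -0.35]
```

Request:
{"op": "send_rows", "data": {
  "slide": [
    [-118,-206,42],
    [-118,-206,42],
    [-118,-206,42],
    [-118,-206,42],
    [-118,-206,42],
    [-158,-463,72],
    [-158,-463,72],
    [-158,-463,72],
    [-158,-463,72],
    [-158,-463,72],
    [-158,-463,72],
    [-158,-463,72]
  ],
  "angular": [
    [0.337,0.326,1.564],
    [0.337,0.326,1.564],
    [0.337,0.326,1.564],
    [0.337,0.326,1.564],
    [0.337,0.326,1.564],
    [0.337,0.326,1.564],
    [0.337,0.326,1.564],
    [0.337,0.326,1.564],
    [0.337,0.326,1.564],
    [0.337,0.326,1.564],
    [0.337,0.326,1.564],
    [0.337,0.326,1.564]
  ],
  "gripper": 1
}}

```text
clock: 10.55
tool_pos: [0.4407, -0.3645, 0.3574]
ee_rot: [0.017, 0.752, 0.659, -0.005]
ft_force: [2.1, 0.7, 0.3]
width: 0.0854
grasp_force: 0.0
```

```bash
python3 -c "
from g import *
go(*pick(lb,.32)); c=snap('scene','s3.png'); t=snap('top','t3.png')
pickle.dump({'top':t,'scene':c},open('s3.pkl','wb'))
a=cv2.resize(c['image'][225:325,105:235],None,fx=4,fy=4,interpolation=2); b=cv2.resize(t['image'][160:240,130:220],None,fx=3,fy=5 and 3,interpolation=2)
b=np.vstack([b,np.zeros((400-b.shape[0],b.shape[1],3),np.uint8)]); cv2.imwrite('pics/m6.png',np.hstack([a,b]))
print(np.round(robot.get_state()['q'],2))"
```

```text
slide [3.5, 0.3, 37.3] ang [0.02, 0.028, 0.119] pos [0.442, -0.362, 0.32] r 0.572
[ 0.81  0.58 -0.25  1.8   0.23  0.76  0.29]
```

View pics/m6.png

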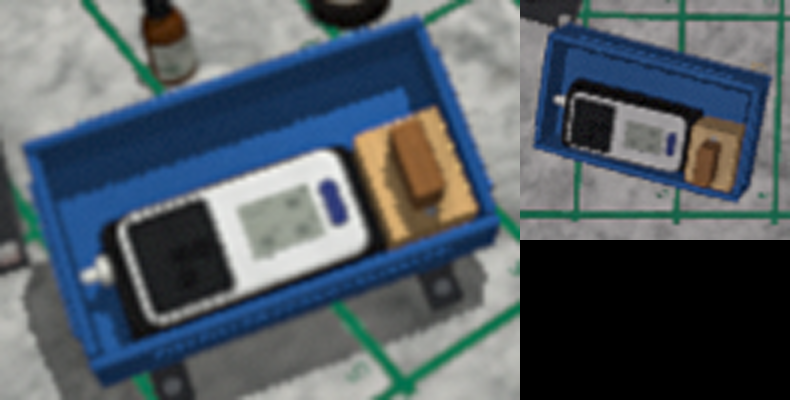

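Request:
{"op": "send_rows", "data": {
  "slide": [
    [2,0,20],
    [2,0,37],
    [2,0,37],
    [2,0,37]
  ],
  "angular": [
    [0.01,0.01,0.08],
    [0.01,0.01,0.08],
    [0.01,0.01,0.08],
    [0.01,0.01,0.08]
  ]
}}

```text
clock: 10.98
tool_pos: [0.4421, -0.3608, 0.3202]
ee_rot: [0.01, 0.775, 0.631, -0.004]
ft_force: [-0.2, -0.5, 0.2]
width: 0.0854
grasp_force: 0.0
```

```bash
python3 -c "
from g import *
go(*pick(lb,.228))"
```

```text
slide [0.3, -0.7, 92.2] ang [0.011, 0.018, 0.047] pos [0.442, -0.362, 0.228] r 0.572
```

Request:
{"op": "send_rows", "data": {
  "slide": [
    [0,-1,30],
    [0,-1,60],
    [0,-1,80],
    [0,-1,92],
    [0,-1,92],
    [0,-1,92]
  ],
  "angular": [
    [0.011,0.018,0.047],
    [0.011,0.018,0.047],
    [0.011,0.018,0.047],
    [0.011,0.018,0.047],
    [0.011,0.018,0.047],
    [0.011,0.018,0.047]
  ]
}}

```text
clock: 11.48
tool_pos: [0.443, -0.3628, 0.2303]
ee_rot: [0.002, 0.79, 0.613, 0.001]
ft_force: [0.9, -0.3, 0.2]
width: 0.0858
grasp_force: 0.0
```

```bash
python3 -c "
from g import *
go(*pick(lb,.228))"
```

```text
slide [0.3, -1.1, 2.3] ang [0.004, 0.001, -0.0] pos [0.442, -0.362, 0.228] r 0.572
```

Request:
{"op": "send_rows", "data": {
  "slide": [
    [0,-1,2],
    [0,-1,2],
    [0,-1,2],
    [0,-1,2],
    [0,-1,2],
    [0,-1,2],
    [0,-1,2],
    [0,-1,2],
    [0,-1,2],
    [0,-1,2]
  ],
  "angular": [
    [0.004,0.001,0],
    [0.004,0.001,0],
    [0.004,0.001,0],
    [0.004,0.001,0],
    [0.004,0.001,0],
    [0.004,0.001,0],
    [0.004,0.001,0],
    [0.004,0.001,0],
    [0.004,0.001,0],
    [0.004,0.001,0]
  ],
  "gripper": 0
}}

```text
clock: 12.32
tool_pos: [0.442, -0.3627, 0.2285]
ee_rot: [0.0, 0.79, 0.613, 0.0]
ft_force: [-0.5, -0.4, 5.0]
width: 0.0188
grasp_force: 78.6
```

Request:
{"op": "send_rows", "data": {
  "slide": [
    [0,0,-40],
    [0,0,-80],
    [0,0,-120],
    [0,0,-160],
    [0,0,-190],
    [0,0,-190],
    [0,0,-190]
  ],
  "angular": [
    [0,0,0],
    [0,0,0],
    [0,0,0],
    [0,0,0],
    [0,0,0],
    [0,0,0],
    [0,0,0]
  ]
}}

```text
clock: 12.9
tool_pos: [0.4418, -0.3627, 0.4192]
ee_rot: [0.001, 0.79, 0.613, 0.0]
ft_force: [-0.8, 0.6, -1.9]
width: 0.0185
grasp_force: 79.0
```

```bash
python3 -c "
from g import *
go(*long_(.04,.019,.10));go(*long_(.04,.019,.055)); print(np.round(robot.get_state()['q'],2))"
```

```text
slide [562.1, -126.2, 40.6] ang [-0.418, 0.005, -0.019] pos [0.46, 0.213, 0.378] r 0.507
slide [562.5, -107.9, 81.8] ang [-0.418, 0.005, -0.019] pos [0.477, 0.209, 0.337] r 0.521
[ 0.81  0.51 -0.26  1.72  0.16  0.93  0.24]
```

Request:
{"op": "send_rows", "data": {
  "slide": [
    [562,-126,20],
    [562,-126,20],
    [562,-126,20],
    [562,-126,20],
    [562,-126,20],
    [562,-126,20],
    [562,-126,20],
    [562,-126,20],
    [562,-126,20],
    [562,-126,20],
    [562,-126,20],
    [562,-126,20]
  ],
  "angular": [
    [-0.418,0.005,-0.019],
    [-0.418,0.005,-0.019],
    [-0.418,0.005,-0.019],
    [-0.418,0.005,-0.019],
    [-0.418,0.005,-0.019],
    [-0.418,0.005,-0.019],
    [-0.418,0.005,-0.019],
    [-0.418,0.005,-0.019],
    [-0.418,0.005,-0.019],
    [-0.418,0.005,-0.019],
    [-0.418,0.005,-0.019],
    [-0.418,0.005,-0.019]
  ]
}}

```text
clock: 13.9
tool_pos: [0.4552, 0.1059, 0.3998]
ee_rot: [0.162, 0.768, 0.607, 0.127]
ft_force: [1.6, -1.0, -1.6]
width: 0.0189
grasp_force: 79.3
```

```bash
python3 -c "
from g import *
go(*long_(.04,.019,.065)); print(np.round(robot.get_state()['q'],2))"
```

```text
slide [105.3, -27.3, 46.7] ang [-0.006, 0.002, 0.001] pos [0.474, 0.21, 0.346] r 0.518
[-0.58  0.33  0.27  2.19  0.45  0.32 -0.98]
```

Request:
{"op": "send_rows", "data": {
  "slide": [
    [100,-26,0],
    [100,-26,0],
    [100,-26,10],
    [100,-26,30],
    [100,-26,46],
    [100,-26,46],
    [100,-26,46]
  ],
  "angular": [
    [0,0,0],
    [0,0,0],
    [0,0,0],
    [0,0,0],
    [0,0,0],
    [0,0,0],
    [0,0,0]
  ]
}}

```text
clock: 14.48
tool_pos: [0.4737, 0.2024, 0.3472]
ee_rot: [0.162, 0.767, 0.607, 0.126]
ft_force: [0.1, 0.1, -1.2]
width: 0.0186
grasp_force: 79.1
```

```bash
python3 st.py; python3 -c "
from g import *
go(*long_(.04,.019,.045)); print(np.round(robot.get_state()['q'],2))"
```

```text
t 14.4833 block origin in tray mm [40.9 11.2 65.5] F tray [-0.5  0.1 -1.1] F tool [ 0.1 -0.5  1.1] rot(tray) [[1.0, -0.006], [0.001, -0.003], [-0.006, -1.0]] w 0.0186
slide [7.2, -2.2, 20.5] ang [-0.006, 0.003, 0.001] pos [0.481, 0.208, 0.328] r 0.524
[-0.79  0.5   0.33  2.11  0.48  0.28 -1.2 ]
```

Request:
{"op": "send_rows", "data": {
  "slide": [
    [7,-1,8],
    [7,-1,14],
    [7,-1,20],
    [7,-1,23],
    [7,-1,25],
    [7,-1,25]
  ],
  "angular": [
    [-0.006,0.003,0],
    [-0.006,0.003,0],
    [-0.006,0.003,0],
    [-0.006,0.003,0],
    [-0.006,0.003,0],
    [-0.006,0.003,0]
  ]
}}

```text
clock: 14.98
tool_pos: [0.4852, 0.2073, 0.326]
ee_rot: [0.163, 0.767, 0.607, 0.132]
ft_force: [0.1, 0.4, -1.8]
width: 0.0184
grasp_force: 79.2
```

```bash
python3 st.py; python3 -c "
from g import *
print(np.round(robot.get_state()['q'],2))"
```

```text
t 14.9833 block origin in tray mm [43.6 20.2 42. ] F tray [-0.8  0.4 -1.7] F tool [ 0.4 -0.8  1.7] rot(tray) [[1.0, 0.003], [-0.001, 0.004], [0.003, -1.0]] w 0.0184
[-0.75  0.54  0.28  2.1   0.62  0.24 -1.35]
```

Request:
{"op": "send_rows", "data": {
  "slide": [
    [0,0,-15],
    [-10,0,-15],
    [-20,0,-15],
    [-30,0,-15],
    [-40,0,-15],
    [-40,0,-15]
  ],
  "angular": [
    [0,0,0],
    [0,0,0],
    [0,0,0],
    [0,0,0],
    [0,0,0],
    [0,0,0]
  ]
}}

```text
clock: 15.48
tool_pos: [0.4694, 0.167, 0.3396]
ee_rot: [0.164, 0.768, 0.605, 0.131]
ft_force: [-0.6, -0.7, -1.3]
width: 0.0187
grasp_force: 79.3
```

```bash
python3 st.py; python3 -c "
from g import *
print(np.round(robot.get_state()['q'],2));go(*long_(.04,-.02,.042))"
```

```text
t 15.4833 block origin in tray mm [ 43.5 -23.4  56.9] F tray [-1.  -0.8 -1. ] F tool [-0.8 -1.   1. ] rot(tray) [[1.0, 0.003], [-0.003, 0.001], [0.003, -1.0]] w 0.0187
[-0.65  0.48  0.22  2.17  0.78  0.24 -1.44]
slide [3.5, -2.9, 14.9] ang [0.003, -0.001, -0.003] pos [0.474, 0.17, 0.325] r 0.503
```

Request:
{"op": "send_rows", "data": {
  "slide": [
    [0,-3,5],
    [0,-3,10],
    [0,-3,15],
    [0,-3,17],
    [0,-3,17]
  ],
  "angular": [
    [0,0,0],
    [0,0,0],
    [0,0,0],
    [0,0,0],
    [0,0,0]
  ]
}}

```text
clock: 15.9
tool_pos: [0.4744, 0.1692, 0.3225]
ee_rot: [0.163, 0.767, 0.607, 0.132]
ft_force: [-0.1, 0.3, -1.9]
width: 0.0183
grasp_force: 79.3
```

```bash
python3 st.py; python3 -c "
from g import *
print(np.round(robot.get_state()['q'],2));go(*long_(.04,-.02,.042))"
```

```text
t 15.9 block origin in tray mm [ 40.5 -19.3  39.5] F tray [-1.   0.2 -1.7] F tool [ 0.2 -1.   1.7] rot(tray) [[1.0, 0.003], [-0.0, 0.004], [0.003, -1.0]] w 0.0183
[-0.6   0.51  0.15  2.17  0.99  0.24 -1.65]
slide [0.3, 0.2, -2.5] ang [0.003, -0.004, -0.0] pos [0.474, 0.17, 0.325] r 0.503
```

Request:
{"op": "send_rows", "data": {
  "slide": [
    [0,0,2],
    [0,0,4],
    [0,0,5],
    [0,0,5]
  ],
  "angular": [
    [0,0,0],
    [0,0,0],
    [0,0,0],
    [0,0,0]
  ]
}}

```text
clock: 16.23
tool_pos: [0.4763, 0.1689, 0.3182]
ee_rot: [0.163, 0.767, 0.607, 0.132]
ft_force: [-0.4, 0.2, -1.5]
width: 0.0185
grasp_force: 79.3
```

```bash
python3 st.py
```

```text
t 16.2333 block origin in tray mm [ 40.6 -19.   34.8] F tray [-1.1  0.1 -1.2] F tool [ 0.1 -1.1  1.2] rot(tray) [[1.0, 0.004], [0.0, 0.005], [0.004, -1.0]] w 0.0185
```

Request:
{"op": "send_rows", "data": {
  "slide": [
    [0,1,0],
    [0,2,0],
    [0,3,0],
    [0,3,0]
  ],
  "angular": [
    [0,0,0],
    [0,0,0],
    [0,0,0],
    [0,0,0]
  ]
}}

```text
clock: 16.57
tool_pos: [0.4793, 0.1682, 0.3197]
ee_rot: [0.164, 0.767, 0.607, 0.132]
ft_force: [0.5, -0.4, -1.7]
width: 0.0184
grasp_force: 79.3
```

```bash
python3 st.py
```

```text
t 16.5667 block origin in tray mm [ 44.2 -19.   35. ] F tray [-0.2 -0.3 -1.8] F tool [-0.3 -0.2  1.8] rot(tray) [[1.0, 0.004], [-0.001, 0.005], [0.004, -1.0]] w 0.0184
```

Request:
{"op": "send_rows", "data": {
  "slide": [
    [0,1,0],
    [0,2,0],
    [0,3,0],
    [0,3,0]
  ],
  "angular": [
    [0,0,0],
    [0,0,0],
    [0,0,0],
    [0,0,0]
  ]
}}

```text
clock: 16.9
tool_pos: [0.4812, 0.1677, 0.3205]
ee_rot: [0.163, 0.767, 0.607, 0.132]
ft_force: [-2.6, 0.7, -1.7]
width: 0.019
grasp_force: 79.4
```

```bash
python3 st.py
```

```text
t 16.9 block origin in tray mm [ 45.9 -19.   34.9] F tray [-3.2  0.1 -0.4] F tool [ 0.1 -3.2  0.4] rot(tray) [[1.0, 0.002], [-0.0, 0.005], [0.002, -1.0]] w 0.019
```

Request:
{"op": "send_rows", "data": {
  "slide": [
    [0,-3,0],
    [0,-5.5,0],
    [0,-5.5,0],
    [0,-5.5,3],
    [0,-5.5,6],
    [0,-5.5,9],
    [0,-5.5,12],
    [0,-5.5,12]
  ],
  "angular": [
    [0,0,0],
    [0,0,0],
    [0,0,0],
    [0,0,0],
    [0,0,0],
    [0,0,0],
    [0,0,0],
    [0,0,0]
  ]
}}

```text
clock: 17.57
tool_pos: [0.4819, 0.1675, 0.3071]
ee_rot: [0.164, 0.767, 0.607, 0.132]
ft_force: [-0.1, 0.4, -1.9]
width: 0.0183
grasp_force: 79.1
```

```bash
python3 st.py; python3 -c "
from g import *
print(np.round(robot.get_state()['q'],2))"
```

```text
t 17.5667 block origin in tray mm [ 41.4 -19.2  22.3] F tray [-0.9  0.3 -1.7] F tool [ 0.3 -0.9  1.7] rot(tray) [[1.0, 0.004], [-0.0, 0.004], [0.004, -1.0]] w 0.0183
[-0.54  0.55  0.08  2.17  1.16  0.25 -1.82]
```

Request:
{"op": "send_rows", "data": {
  "slide": [
    [0,0,3],
    [0,0,6],
    [0,0,9],
    [0,0,12],
    [0,0,15],
    [0,0,18],
    [0,0,18]
  ],
  "angular": [
    [0,0,0],
    [0,0,0],
    [0,0,0],
    [0,0,0],
    [0,0,0],
    [0,0,0],
    [0,0,0]
  ]
}}

```text
clock: 18.15
tool_pos: [0.4893, 0.166, 0.2909]
ee_rot: [0.164, 0.767, 0.607, 0.132]
ft_force: [1.8, 0.1, -1.1]
width: 0.0185
grasp_force: 79.0
```

```bash
python3 st.py
```

```text
t 18.15 block origin in tray mm [ 41.7 -19.    4.4] F tray [ 1.1  0.5 -1.7] F tool [0.5 1.1 1.7] rot(tray) [[1.0, 0.004], [-0.0, 0.004], [0.004, -1.0]] w 0.0185
```

Request:
{"op": "send_rows", "data": {
  "slide": [
    [0,0,1],
    [0,0,2],
    [0,0,3],
    [0,0,4],
    [0,0,5],
    [0,0,5]
  ],
  "angular": [
    [0,0,0],
    [0,0,0],
    [0,0,0],
    [0,0,0],
    [0,0,0],
    [0,0,0]
  ]
}}

```text
clock: 18.65
tool_pos: [0.4911, 0.1656, 0.2867]
ee_rot: [0.164, 0.767, 0.607, 0.132]
ft_force: [2.4, -0.1, -1.6]
width: 0.0185
grasp_force: 79.2
```

```bash
python3 st.py
```

```text
t 18.65 block origin in tray mm [ 41.8 -18.8  -0.2] F tray [ 1.5  0.5 -2.4] F tool [0.5 1.5 2.4] rot(tray) [[1.0, 0.004], [-0.0, 0.005], [0.004, -1.0]] w 0.0185
```

Request:
{"op": "send_rows", "data": {
  "slide": [
    [0,0,1],
    [0,0,2],
    [0,0,2],
    [0,0,2]
  ],
  "angular": [
    [0,0,0],
    [0,0,0],
    [0,0,0],
    [0,0,0]
  ]
}}

```text
clock: 18.98
tool_pos: [0.4916, 0.1659, 0.2856]
ee_rot: [0.164, 0.766, 0.607, 0.133]
ft_force: [-2.3, 1.7, 8.7]
width: 0.0187
grasp_force: 80.6
```

```bash
python3 st.py
```

```text
t 18.9833 block origin in tray mm [ 41.8 -18.2  -1.3] F tray [1.2 1.1 9. ] F tool [ 1.2  1.2 -9. ] rot(tray) [[1.0, 0.005], [-0.0, 0.006], [0.005, -1.0]] w 0.0187
```

On the floor. Release, retract and check.

Request:
{"op": "send_rows", "data": {
  "slide": [
    [0,0,0],
    [0,0,0],
    [0,0,0],
    [0,0,0],
    [0,0,0],
    [0,0,0]
  ],
  "angular": [
    [0,0,0],
    [0,0,0],
    [0,0,0],
    [0,0,0],
    [0,0,0],
    [0,0,0]
  ],
  "gripper": 0.9
}}

```text
clock: 19.48
tool_pos: [0.4915, 0.1654, 0.2846]
ee_rot: [0.163, 0.767, 0.607, 0.132]
ft_force: [0.4, 0.6, -0.2]
width: 0.0766
grasp_force: 0.0
```

Request:
{"op": "send_rows", "data": {
  "slide": [
    [0,0,-20],
    [0,0,-50],
    [0,0,-80],
    [-40,0,-90],
    [-80,0,-90],
    [-120,0,-90],
    [-160,0,-90],
    [-200,0,-90],
    [-240,0,-90],
    [-280,0,-90],
    [-280,0,-90],
    [-280,0,-90]
  ],
  "angular": [
    [0,0,0],
    [0,0,0],
    [0,0,0],
    [0,0,0],
    [0,0,0],
    [0,0,0],
    [0,0,0],
    [0,0,0],
    [0,0,0],
    [0,0,0],
    [0,0,0],
    [0,0,0]
  ]
}}

```text
clock: 20.48
tool_pos: [0.3904, -0.102, 0.3654]
ee_rot: [0.164, 0.768, 0.605, 0.131]
ft_force: [0.1, -0.9, 0.3]
width: 0.0772
grasp_force: 0.0
```

```bash
python3 -c "
from g import *
c=snap('scene','s4.png'); t=snap('top','t4.png')
a=cv2.resize(c['image'][225:325,105:235],None,fx=4,fy=4,interpolation=2); b=cv2.resize(t['image'][160:240,130:220],None,fx=3,fy=3,interpolation=2)
b=np.vstack([b,np.zeros((400-b.shape[0],b.shape[1],3),np.uint8)]); cv2.imwrite('pics/m7.png',np.hstack([a,b]))"
```

```text
(no output)
```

View pics/m7.png

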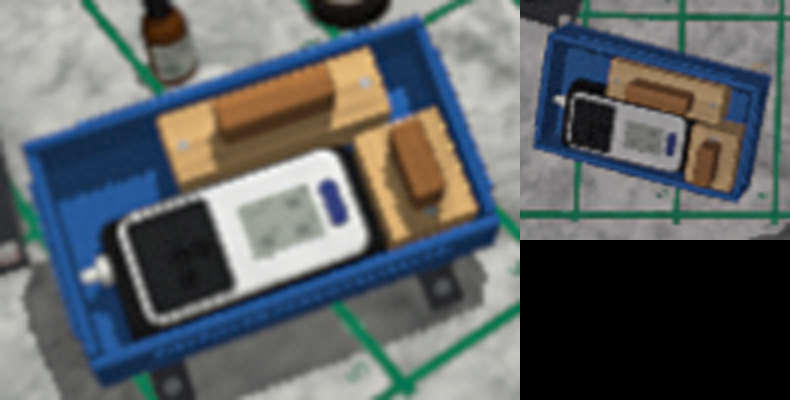

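The picture shows both blocks standing square in their gaps, ribs outward (long block's rib at about (275,100), short block's at (415,160)). The detector has not moved.

```bash
python3 -c "
from workcell import job
print(job.close_job())"
```

```text
the job is handed in; nothing more can be done
None
```

I handed the job in at about 20.5 s of robot time; the hand-in gave no verdict, but the last pictures show both blocks fully down in their gaps, ribs outward, and the detector still in its corner.

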